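Weigh out a ballast set on the dial scale

TASK

Make up a ballast set for a piece of driftwood: lift cast weights out of the mould by their lugs and load them on the scale pan, trimming with the small cylinders from the black tray, until the needle comes to rest inside the thick marked sector of the dial. Any weight you do not need stays in the mould or the tray (a weight taken off the pan again goes in the tray), and leave the other things on the stand alone. Once the weight is right, set the white cover squarely on the mould, its edges flush with the block.

Things in the scene. Friction and masses are not known exactly. Their poses are not given: they have to be found in the camera images.
- needle (a joint): red needle of the scale's round dial, rad. 0 = pan empty, needle pointing to the top of the dial (the edge nearest the pan); it grows clockwise as the pan sinks, 100 rad per metre of pan travel (about 0.0075 rad per gram). The thick black marked sector on the white dial runs from 3.72 to 4.14, its middle at 3.93 (about 520 g); the single thin ticks are 0.5 apart. The stop is at 5.5.
- pan_floor (a point): centre of the flat steel floor of the scale's sprung pan: 160 (x) x 240 (y) outside, with a rim 8 high and 3 thick all round. The pan only moves straight up and down on its spring; empty, its floor is 112 above the table; in the marked sector about 39 lower. x points to the dial, whose centre is 128 from the pan's centre, well below the pan.
- scale: fixed body of the scale, white, 130 x 170 x 50 under the pan; origin on the table under the pan's centre; the tilted dial (112 across, up to 90 above the table) is on its +x side.
- mould: fixed dark rubber mould block, 200 (x) x 100 (y) x 40 high, with a row of five open cavities 38 apart along x, each 33 x 59, 22 deep. Some cavities are empty. Origin under its centre on the table.
- mould_top (a point): centre of the mould's top face, same axes as the mould.
- tray: fixed low black open tray, 90 (x) x 220 (y) x 22 high, wall and floor 4 thick; origin under its centre on the table.
- tray_in (a point): centre of the tray's inner floor (4 above the table), same axes as the tray.
- cover: loose white cover of the mould: a hollow hood open at the bottom, 200 (x) x 100 (y) x 40 high, walls 5 thick, about 200 g, the same footprint as the mould. In the middle of its top stands a grey bar grip 44 (x) x 14 (y) x 28 high, from 40 to 68 above the origin. Origin at the centre of its bottom edge plane; it stands on the table right way up at the start.
- casting1: grey cast-mortar ballast weight, body 30 (x) x 56 (y) x 26 high with an upright lug on top, 24 (x) x 14 (y), from 26 to 50 above the underside; grip the lug across its 14. Mass varies, 100 to 150 g. Origin at the centre of the underside. Starts in a mould cavity, its underside 22 below the mould's top face; may be absent.
- casting2: another casting like casting1; may be absent.
- casting3: another casting like casting1; may be absent.
- casting4: another casting like casting1; may be absent.
- casting5: another casting like casting1; may be absent.
- trim1: small plain cast-mortar cylinder (trim weight), 28 across, 32 tall, origin at the centre of the underside. Mass varies, 34 to 50 g. Starts standing in one half (-y) of the black tray, in two rows 56 apart along y, two 42 apart along x; grip it across y; may be absent.
- trim2: another trim weight like trim1; may be absent.
- trim3: another trim weight like trim1; may be absent.
- trim4: another trim weight like trim1; may be absent.
- cave: bystander: white ceramic fish cave, 100 x 90 x 91, on the table; not part of the job.
- jar: bystander: clear glass specimen jar, open, 72 across, 95 tall; not part of the job.
- clip: bystander: blue suction-cup clip, 38 across, 35 tall; not part of the job.
- scoop: bystander: small orange plastic scoop, 160 long, lying; not part of the job.
- food: bystander: white fish-food jar with black cap, 54 across, 85 tall; not part of the job.
- pot: bystander: small empty terracotta pot, 68 across, 60 tall; not part of the job.

How it is judged (in metres and radians):
On the way, in this order (a step that is already met when the one before it is completed fails the run):
1. the needle rests in the marked sector, with every weight let go (value of joint needle between 3.72 and 4.14 rad and velocity of joint needle between -0.3 and 0.3 rad/s and contact force between each of the arm, the fingers and casting1 below 0.05 N and contact force between each of the arm, the fingers and casting2 below 0.05 N and contact force between each of the arm, the fingers and casting3 below 0.05 N and contact force between each of the arm, the fingers and casting4 below 0.05 N and contact force between each of the arm, the fingers and casting5 below 0.05 N and contact force between each of the arm, the fingers and trim1 below 0.05 N and contact force between each of the arm, the fingers and trim2 below 0.05 N and contact force between each of the arm, the fingers and trim3 below 0.05 N and contact force between each of the arm, the fingers and trim4 below 0.05 N and contact force between each of the arm, the fingers and scale below 0.05 N), for 0.4 s.
2. then the cover sits flush on the mould (horizontal distance between cover and mould_top below 0.006 m and angle between the x axis of cover and the x axis of mould_top, either way round below 0.08 rad and angle between cover's own z axis and vertical below 0.05 rad and z of cover in the frame of mould_top between -0.004 and 0.004 m), for 0.3 s.
At the end, for the whole second after the job is handed in: The needle rests between 3.72 and 4.14 rad; the cover sits on the mould, centred within 6 mm, turned less than 0.08 rad and flat (within 4 mm of the top face, tilt under 0.05 rad); every weight lies in the pan, in the black tray or (castings) in the mould (all of step 2 and value of joint needle between 3.72 and 4.14 rad and velocity of joint needle between -0.3 and 0.3 rad/s and ((x of casting1 in the frame of pan_floor between -0.08 and 0.08 m and y of casting1 in the frame of pan_floor between -0.12 and 0.12 m and z of casting1 in the frame of pan_floor between -0.006 and 0.06 m) or (x of casting1 in the frame of tray_in between -0.045 and 0.045 m and y of casting1 in the frame of tray_in between -0.11 and 0.11 m and z of casting1 in the frame of tray_in between -0.006 and 0.045 m) or (x of casting1 in the frame of mould_top between -0.095 and 0.095 m and y of casting1 in the frame of mould_top between -0.04 and 0.04 m and z of casting1 in the frame of mould_top between -0.03 and -0.005 m)) and ((x of casting2 in the frame of pan_floor between -0.08 and 0.08 m and y of casting2 in the frame of pan_floor between -0.12 and 0.12 m and z of casting2 in the frame of pan_floor between -0.006 and 0.06 m) or (x of casting2 in the frame of tray_in between -0.045 and 0.045 m and y of casting2 in the frame of tray_in between -0.11 and 0.11 m and z of casting2 in the frame of tray_in between -0.006 and 0.045 m) or (x of casting2 in the frame of mould_top between -0.095 and 0.095 m and y of casting2 in the frame of mould_top between -0.04 and 0.04 m and z of casting2 in the frame of mould_top between -0.03 and -0.005 m)) and ((x of casting3 in the frame of pan_floor between -0.08 and 0.08 m and y of casting3 in the frame of pan_floor between -0.12 and 0.12 m and z of casting3 in the frame of pan_floor between -0.006 and 0.06 m) or (x of casting3 in the frame of tray_in between -0.045 and 0.045 m and y of casting3 in the frame of tray_in between -0.11 and 0.11 m and z of casting3 in the frame of tray_in between -0.006 and 0.045 m) or (x of casting3 in the frame of mould_top between -0.095 and 0.095 m and y of casting3 in the frame of mould_top between -0.04 and 0.04 m and z of casting3 in the frame of mould_top between -0.03 and -0.005 m)) and ((x of casting4 in the frame of pan_floor between -0.08 and 0.08 m and y of casting4 in the frame of pan_floor between -0.12 and 0.12 m and z of casting4 in the frame of pan_floor between -0.006 and 0.06 m) or (x of casting4 in the frame of tray_in between -0.045 and 0.045 m and y of casting4 in the frame of tray_in between -0.11 and 0.11 m and z of casting4 in the frame of tray_in between -0.006 and 0.045 m) or (x of casting4 in the frame of mould_top between -0.095 and 0.095 m and y of casting4 in the frame of mould_top between -0.04 and 0.04 m and z of casting4 in the frame of mould_top between -0.03 and -0.005 m)) and ((x of casting5 in the frame of pan_floor between -0.08 and 0.08 m and y of casting5 in the frame of pan_floor between -0.12 and 0.12 m and z of casting5 in the frame of pan_floor between -0.006 and 0.06 m) or (x of casting5 in the frame of tray_in between -0.045 and 0.045 m and y of casting5 in the frame of tray_in between -0.11 and 0.11 m and z of casting5 in the frame of tray_in between -0.006 and 0.045 m) or (x of casting5 in the frame of mould_top between -0.095 and 0.095 m and y of casting5 in the frame of mould_top between -0.04 and 0.04 m and z of casting5 in the frame of mould_top between -0.03 and -0.005 m)) and ((x of trim1 in the frame of pan_floor between -0.08 and 0.08 m and y of trim1 in the frame of pan_floor between -0.12 and 0.12 m and z of trim1 in the frame of pan_floor between -0.006 and 0.06 m) or (x of trim1 in the frame of tray_in between -0.045 and 0.045 m and y of trim1 in the frame of tray_in between -0.11 and 0.11 m and z of trim1 in the frame of tray_in between -0.006 and 0.045 m)) and ((x of trim2 in the frame of pan_floor between -0.08 and 0.08 m and y of trim2 in the frame of pan_floor between -0.12 and 0.12 m and z of trim2 in the frame of pan_floor between -0.006 and 0.06 m) or (x of trim2 in the frame of tray_in between -0.045 and 0.045 m and y of trim2 in the frame of tray_in between -0.11 and 0.11 m and z of trim2 in the frame of tray_in between -0.006 and 0.045 m)) and ((x of trim3 in the frame of pan_floor between -0.08 and 0.08 m and y of trim3 in the frame of pan_floor between -0.12 and 0.12 m and z of trim3 in the frame of pan_floor between -0.006 and 0.06 m) or (x of trim3 in the frame of tray_in between -0.045 and 0.045 m and y of trim3 in the frame of tray_in between -0.11 and 0.11 m and z of trim3 in the frame of tray_in between -0.006 and 0.045 m)) and ((x of trim4 in the frame of pan_floor between -0.08 and 0.08 m and y of trim4 in the frame of pan_floor between -0.12 and 0.12 m and z of trim4 in the frame of pan_floor between -0.006 and 0.06 m) or (x of trim4 in the frame of tray_in between -0.045 and 0.045 m and y of trim4 in the frame of tray_in between -0.11 and 0.11 m and z of trim4 in the frame of tray_in between -0.006 and 0.045 m)) and linear speed of cover below 0.02 m/s); the robot touches nothing.
It fails at once if a bystander is knocked about (moved more than 30 mm) (distance of any of cave, jar, clip, scoop, food, pot from where it was at the start of the episode above 0.03 m).
Of casting1, casting2, casting3, casting4, casting5 only 4 to 5 are there at a start; the rules pass over those that are not, and their reading is None.
Of trim1, trim2, trim3, trim4 only 3 to 4 are there at a start; the rules pass over those that are not, and their reading is None.
At some moment in a run one of cover may be knocked a few centimetres aside while the robot is not near it.
It also fails if it takes over 210 s, if anything falls off the work surface, if the arm or the gripper's body presses on something with over 40 N, if the wrist force passes 120 N, or if a joint passes its speed limit or range.

ROBOT

A 6-joint arm with a two-finger parallel gripper is mounted at the origin on the work surface. World frame = base frame: x ahead of the robot, y to its left, z up, the work surface at z = 0. Lengths are in mm, angles in rad, forces in N, time in s.
With the tool pointing down it reaches from about 275 to 750 mm from the base axis. Payload 10.2 kg.
Tool frame: the origin (TCP) lies on the centre line of the jaws, within the pads' length; the fingertips stand 25 mm ahead of it and the grasp point (between the pads) lies 6 mm ahead of it; z points along the fingers, y is the line along which they close (so a half turn about z gives the same grasp; the last joint's range is limited). The gripper opens to 85 mm and grips with 20 to 120 N. Pads are 22 mm wide; open, the fingers measure 114 mm over their backs; the gripper's body (76 mm by 85 mm) begins 54 mm behind the grasp point. The pads swing forward as they close: fully open they stand 13 mm farther back than shut.
Start: joints at [-1.54, 0.313, 1.498, -0, 1.331, -0.223], TCP at [131.806, -508.192, 256.294] pointing down, gripper open.
Joint ranges: [-2.94, 2.94], [-0.97, 2.17], [0.19, 2.56], [-1.23, 4.37], [0.02, 3.11], [-2.88, 2.88]. Speed limits (rad/s): [2.39, 2.39, 3.01, 3.14, 3.14, 3.14].

INTERFACE

Orientations are given as a 3x3 rotation matrix whose columns are the frame's x, y, z axes.
In Python, from rig import env gives the robot as it stands.
- The arm moves only by the shell command python3 -m creep 'ROWS' [FORCE]. ROWS is a JSON object of lists of equal length, an entry for each row: "offset": the shift along the world's x, y, z in m, a list of three; "dr": the turn, a rotation vector about the world's x, y, z in degrees, a list of three; "jaw": the finger opening in m, from 0 to 0.0854. A call has 1 to 12 rows; each row shifts and turns the commanded pose from where the row before left it; what a row does not reach is not made up. A row lasts 1/8 s, in which the tool goes at most 62.5 mm and 10.7 degrees, less where a joint would pass 70% of its speed; a pose out of reach is approached as far as the arm can. A call with a gripper value outside its range is refused whole. The fingers move at their own pace and stop on an object; FORCE is the grip in N (left out, the last holds). Time passes only in rows, so rows that do not move let the fingers close. It gives the time, the measured TCP pose, the force, the opening and the grip force at its end, in the units of the state.
- env.get_obs(): the state, without advancing time (a new reading comes with each control period).
- env.get_image(name): name is "scene" or "top"; returns the picture (400x640x3 uint8, blue, green, red); there is no depth.
- env.camera_params(name): a dict with "camera_matrix" (3x3 intrinsics, pixels), "distortion" ([k1, k2, p1, p2, k3] as OpenCV has them; the pictures are not rectified), "camera_from_world" (4x4, takes a point from world to camera coordinates). Camera axes: x right, y up, looking along -z (the intrinsics and any distortion apply to the point x, -y, -z); pixel columns grow to the right and rows downward; lengths in mm; the calibration is good to about 2 mm. A picture is of the moment at which its call begins. camera_params takes no time and is no camera call.
- env.hand_in(): hands the job in; it is judged then, once.
The state is a dict: "clock": time; "joint_pos": joint angles; "qd": joint speeds; "joint_efforts": joint torques, N m; "position": TCP position; "tcp_rot": TCP orientation; "wrist_force": force on the tool from outside, world axes, zero at the start; "ft_torque": the same for the moment, N m; "opening": finger opening in mm; "grasp_force": force on a finger pad.
Only numpy, scipy, OpenCV 4.12 (cv2) and the standard library are available. Lean on these libraries where they do the work, as an engineer would, in place of code of your own. Each camera call takes 0.05 s, during which the arm holds its last target. There are 200 camera calls.

## Working session

There is one attempt and no reset: what is moved stays moved. The work goes in short steps, Python scripts to look and compute and a shell command to move; the robot and the scene stay as the last step left them, time stands still between calls to the robot, and variables do not carry over. Pictures are saved under pics/ and viewed, at most 14 in all, crops included, and the job is handed in when it is done.

```bash
ls; mkdir -p pics; python3 - <<'E'
from rig import env
import cv2,numpy as np
np.set_printoptions(precision=3,suppress=True)
for n in("scene","top"):
    cv2.imwrite(f"pics/{n}0.png",env.get_image(n)); p=env.camera_params(n); print(n,p)
print(env.get_obs())
E
```

```text
pics
scene {'camera_matrix': array([[368.68 ,   0.   , 314.868],
       [  0.   , 368.68 , 197.4  ],
       [  0.   ,   0.   ,   1.   ]]), 'distortion': array([-0.087,  0.   ,  0.   ,  0.   ,  0.   ]), 'camera_from_world': array([[   -0.533,     0.846,     0.009,   317.506],
       [   -0.717,    -0.457,     0.525,   344.452],
       [    0.449,     0.274,     0.851, -1298.996],
       [    0.   ,     0.   ,     0.   ,     1.   ]])}
top {'camera_matrix': array([[397.689,   0.   , 320.031],
       [  0.   , 397.689, 206.369],
       [  0.   ,   0.   ,   1.   ]]), 'distortion': array([-0.018,  0.   ,  0.   ,  0.   ,  0.   ]), 'camera_from_world': array([[    0.023,    -1.   ,     0.004,   -12.064],
       [    0.989,     0.023,     0.145,  -595.779],
       [   -0.145,     0.001,     0.989, -1073.313],
       [    0.   ,     0.   ,     0.   ,     1.   ]])}
{'clock': 0.1, 'joint_pos': array([-1.54 ,  0.313,  1.498,  0.   ,  1.331, -0.223]), 'qd': array([-0.   ,  0.   , -0.003, -0.001,  0.001, -0.001]), 'joint_efforts': array([  0.002, -41.29 , -26.015,  -0.   ,   0.003,  -0.   ]), 'position': array([ 131.797, -507.983,  255.775]), 'tcp_rot': array([[ 0.968,  0.251, -0.   ],
       [ 0.251, -0.968,  0.001],
       [ 0.   , -0.001, -1.   ]]), 'wrist_force': array([-0.146, -0.45 , -0.164]), 'ft_torque': array([ 0.019,  0.003, -0.021]), 'grasp_force': 0.0, 'opening': 85.34663276270251}
```

View pics/scene0.png

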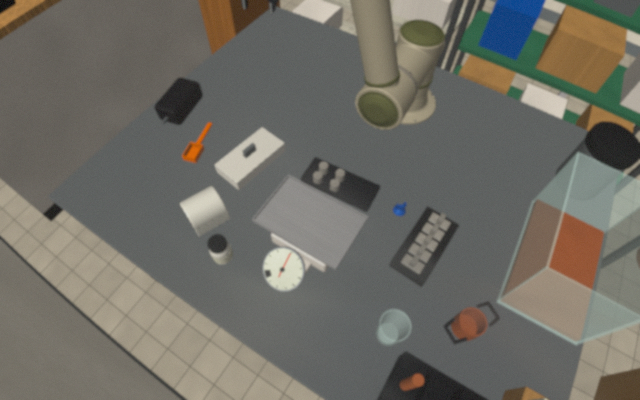

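View pics/top0.png

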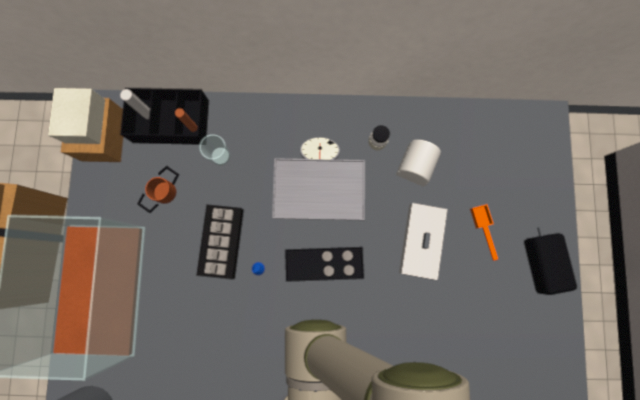

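The scene view shows the cover near (250,157), mould near (427,243), pan near (310,222), tray trims near (330,177) and dial at (283,269). In the top view the mould is at (220,242), the cover at (425,241), the trims around (338,263), and the pan at (320,189). Next I'll enlarge both for precise points.

```bash
cat > h.py <<'E'
from rig import env
import cv2,numpy as np
np.set_printoptions(precision=2,suppress=True)
P={n:env.camera_params(n) for n in("scene","top")}
F=np.diag([1.,-1,-1])
def proj(n,p):
    p=np.atleast_2d(np.asarray(p,float));c=P[n];T=c["camera_from_world"]
    R=F@T[:3,:3];t=F@T[:3,3]
    return cv2.projectPoints(p,cv2.Rodrigues(R)[0],t,c["camera_matrix"],c["distortion"])[0][:,0]
def ray(n,uv):
    c=P[n];T=c["camera_from_world"];R=F@T[:3,:3];t=F@T[:3,3]
    q=cv2.undistortPoints(np.array(uv,float).reshape(-1,1,2),c["camera_matrix"],c["distortion"])[:,0]
    return -R.T@t,np.c_[q,np.ones(len(q))]@R
def at(n,uv,z):
    o,d=ray(n,uv); return o+d*((z-o[2])/d[:,2])[:,None]
def tri(us,ut):
    o1,d1=ray("scene",us);o2,d2=ray("top",ut);out=[]
    for a,b in zip(d1,d2):
        s=np.linalg.lstsq(np.c_[a,-b],o2-o1,rcond=None)[0];p,q=o1+a*s[0],o2+b*s[1];out.append([*(p+q)/2,np.linalg.norm(p-q)])
    return np.array(out)
def crop(im,x,y,w,h,k):
    o=cv2.resize(im[y:y+h,x:x+w],None,fx=k,fy=k,interpolation=cv2.INTER_CUBIC)
    for i in range(0,w,10):
        cv2.line(o,(int((i+.5)*k),0),(int((i+.5)*k),6 if i%20 else 12),(0,255,255),1)
        if i%20==0: cv2.putText(o,str(x+i),(int((i+.5)*k),22),0,.35,(0,255,255))
    for i in range(0,h,10):
        cv2.line(o,(0,int((i+.5)*k)),(6,int((i+.5)*k)),(0,255,255),1)
        if i%20==0: cv2.putText(o,str(y+i),(8,int((i+.5)*k)+4),0,.35,(0,255,255))
    return o
E
python3 - <<'E'
from h import *
t=cv2.imread("pics/top0.png");s=cv2.imread("pics/scene0.png")
a=crop(t,190,195,60,95,6);b=crop(t,390,195,70,95,6)
cv2.imwrite("pics/t1.png",np.hstack([a,b]))
a=crop(s,385,200,80,90,5);b=crop(s,210,120,80,90,5)
cv2.imwrite("pics/s1.png",np.hstack([a,b]))
a=crop(s,240,150,150,75,5);b=crop(t,265,155,110,60,5)
b=cv2.copyMakeBorder(b,0,0,0,a.shape[1]-b.shape[1],0)
cv2.imwrite("pics/p1.png",np.vstack([a,b])[:600])
E
```

```text
(no output)
```

View pics/t1.png

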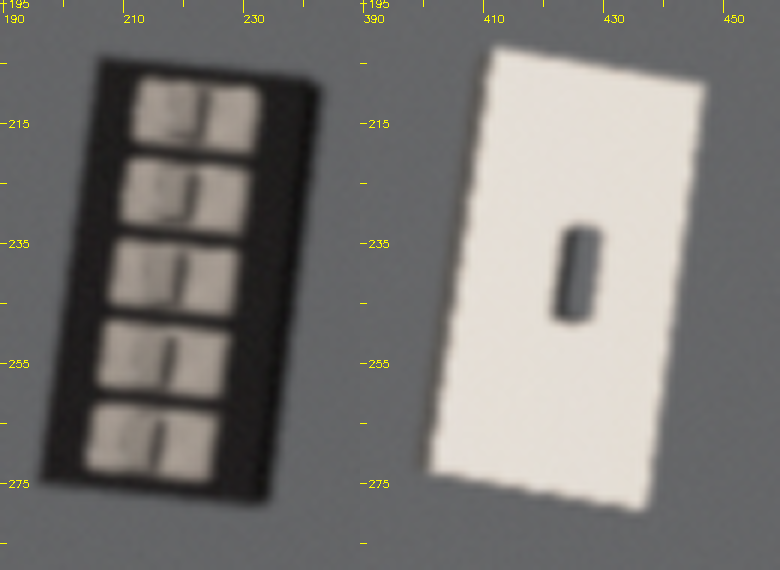

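View pics/s1.png

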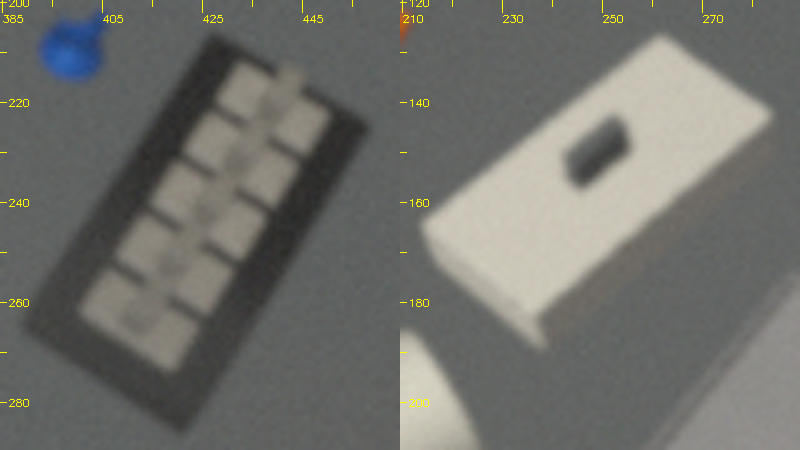

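The top crop shows five castings, one in each cavity. Mould corners are about (206,204), (243,208), (234,279), (196,275), and the cover's top face is at (412,202), (447,209), (437,280), (401,273). The scene crop shows the same objects: cover top at (214.5,164.5), (261,126.5), (284,142.5), (236.5,183).

View pics/p1.png

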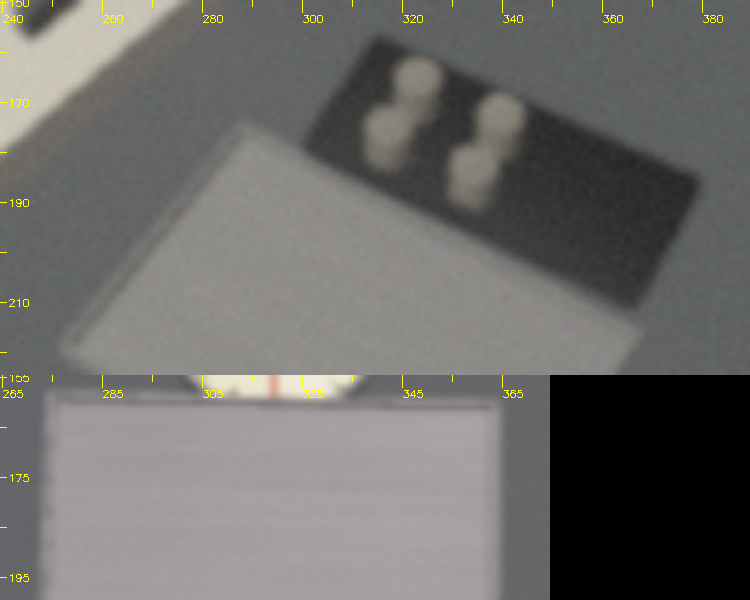

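```bash
cat > fit.py <<'E'
from h import *
from scipy.optimize import minimize,least_squares
def box(p,L,W,z0,z1):
    x,y,a=p[:3];c,s=np.cos(a),np.sin(a)
    return np.array([[x+c*u*L/2-s*v*W/2,y+s*u*L/2+c*v*W/2,z] for z in(z0,z1) for u,v in((-1,-1),(1,-1),(1,1),(-1,1))])
def hullmask(n,pts,sh):
    uv=proj(n,pts);h=cv2.convexHull(uv.astype(np.float32))
    m=np.zeros((sh[0]*4,sh[1]*4),np.float32)
    cv2.fillConvexPoly(m,np.round(((h+.5)*4-.5)*256).astype(np.int32),1.,shift=8)
    return cv2.resize(m,(sh[1],sh[0]),interpolation=cv2.INTER_AREA)
def darkmask(im,box_):
    x,y,w,h=box_;g=cv2.cvtColor(im,cv2.COLOR_BGR2GRAY)[y:y+h,x:x+w]
    G=cv2.resize(g,None,fx=4,fy=4,interpolation=cv2.INTER_LINEAR);b=(G<76).astype(np.uint8)
    cs=cv2.findContours(b,0,2)[0];c=max(cs,key=cv2.contourArea);M=np.zeros(b.shape,np.float32);cv2.drawContours(M,[c],0,1.,-1)
    o=np.zeros(im.shape[:2],np.float32);o[y:y+h,x:x+w]=cv2.resize(M,(w,h),interpolation=cv2.INTER_AREA);return o
def fitsil(masks,L,W,z0,z1,x0):
    f=lambda p:sum(np.abs(hullmask(n,box(p,L,W,z0,z1),m.shape)-m).sum() for n,m in masks.items())
    r=minimize(f,x0,method="Nelder-Mead",options=dict(initial_simplex=np.array(x0)+np.array([[0,0,0],[8,0,0],[0,8,0],[0,0,.06]]),maxiter=150))
    return r.x,r.fun
E
python3 - <<'E'
from fit import *
I={"scene":cv2.imread("pics/scene0.png"),"top":cv2.imread("pics/top0.png")}
for n in I:print(n,ray(n,[(0,0)])[0])
# mould
m={"scene":darkmask(I["scene"],(380,198,90,95)),"top":darkmask(I["top"],(190,195,60,92))}
x0=[*at("top",[(219.5,241)],35)[0,:2],-.1]
print("mould",fitsil(m,200,100,0,40,x0),"x0",x0)
for n in m: print(n,fitsil({n:m[n]},200,100,0,40,x0))
mt={"top":darkmask(I["top"],(280,242,90,45)),"scene":darkmask(I["scene"],(295,152,90,60))}
# cover top corners
ct=np.array([(411.7,202.3),(447.2,208.7),(437.3,279.8),(401.2,273.2)])
cs=np.array([(236.4,183.2),(214.5,164.3),(261.3,126.7),(283.8,142.7)])
print("cover tri\n",tri(cs[[1,0,3,2]],ct),"\n",tri(cs,ct),tri(cs[[2,1,0,3]],ct))
print("lug",tri([(442.5,213.5)],[(220.3,212.8)]))
E
```

```text
scene [998.97 244.61 921.45]
top [ 433.46    2.47 1148.57]
mould (array([492.5 , 282.32,  -0.08]), np.float64(1556.8125)) x0 [np.float64(492.67539968222604), np.float64(280.5656993298737), -0.1]
scene (array([490.56, 282.65,  -0.08]), np.float64(1519.9375))
top (array([492.6 , 281.94,  -0.08]), np.float64(15.25))
cover tri
 [[ 620.71 -265.4   123.39   66.31]
 [ 592.24 -340.74  -33.16   82.25]
 [ 384.06 -302.82  -21.57   83.39]
 [ 437.03 -241.82  116.42   73.93]] 
 [[ 614.39 -257.13   37.86    0.59]
 [ 597.53 -355.92   39.68    3.1 ]
 [ 399.99 -326.36   38.04    0.7 ]
 [ 415.93 -226.96   37.99    1.27]] [[ 567.81 -186.38  279.95   31.01]
 [ 597.53 -355.92   39.68    3.1 ]
 [ 402.2  -487.49 -418.37   60.4 ]
 [ 415.93 -226.96   37.99    1.27]]
lug [[540.68 254.14 246.48  48.71]]
```

The pan crop shows four trims in the tray, with scene tops at about (323,164.5), (316.5,175.5), (339.5,172.5) and (334.5,182.5). The empty pan lies left-right (y) in the top view.

```bash
sed -i 's/def darkmask(im,box_)/def darkmask(im,box_,th=76)/; s/G<76/G<th/' fit.py; python3 - <<'E'
from fit import *
I={"scene":cv2.imread("pics/scene0.png"),"top":cv2.imread("pics/top0.png")}
for n,b,m in(("scene",(375,250),(412,270)),("top",(255,230),(238,240))):
    g=cv2.cvtColor(I[n],6);print(n,g[b[1]-3:b[1]+3,b[0]-3:b[0]+3].mean(),g[m[1]-1:m[1]+2,m[0]-1:m[0]+2].mean())
g=cv2.cvtColor(I["scene"],6)
m={"scene":darkmask(I["scene"],(380,198,90,95),63),"top":darkmask(I["top"],(190,195,60,92),65)}
print({k:v.sum() for k,v in m.items()})
x0=[492.6,282,-.08]
for mm in (m,{"scene":m["scene"]},{"top":m["top"]}): print("mould",fitsil(mm,200,100,0,40,x0))
mt={"scene":darkmask(I["scene"],(290,150,95,65),60),"top":darkmask(I["top"],(280,242,90,45),65)}
print({k:v.sum() for k,v in mt.items()})
c0=[*at("top",[(324,264)],15)[0,:2],0.0]
print("tray",c0,fitsil({"top":mt["top"]},90,220,0,22,c0))
print("lug",tri([(442.5,213.5)],[(213.3,267)]))
# trims in top image
t=cv2.cvtColor(I["top"],6)[244:282,315:360]
n,l,st,ce=cv2.connectedComponentsWithStats((t>100).astype(np.uint8));
print(st[:,4],ce+[315,244])
# pan corners in top & scene rim
uv=np.array([(273.2,158.5),(364.3,159.0)])
E
cat > tmp.py <<'E'
E
python3 - <<'E'
from fit import *
s=cv2.imread("pics/top0.png");g=cv2.cvtColor(s,6)
m=((g>118)).astype(np.uint8);n,l,st,ce=cv2.connectedComponentsWithStats(m);i=l[190,320];print(st[i],ce[i])
c=cv2.findContours((l==i).astype(np.uint8),0,2)[0][0];r=cv2.minAreaRect(c);print(r);print(at("top",cv2.boxPoints(r),120),at("top",[r[0]],120))
E
```

```text
scene 99.55555555555556 98.44444444444444
top 101.52777777777777 31.0
{'scene': np.float32(308.6875), 'top': np.float32(2739.25)}
mould (array([492.3 , 281.54,  -0.07]), np.float64(2604.1875))
mould (array([408.86, 290.59,  -0.11]), np.float64(2290.4375))
mould (array([491.97, 281.68,  -0.07]), np.float64(77.1875))
{'scene': np.float32(873.1875), 'top': np.float32(2484.6875)}
tray [np.float64(436.0215917764668), np.float64(-13.110713968094288), 0.0] (array([437.26, -13.34,   0.06]), np.float64(81.625))
lug [[420.29 283.06  84.46   4.98]]
[1277   99   77   73   79   79   26] [[336.81 263.37]
 [334.24 244.68]
 [347.18 255.35]
 [326.77 255.89]
 [348.54 269.75]
 [328.35 270.47]
 [346.5  281.  ]]
[ 272  137   94   83 6282] [318.67 183.96]
((318.7887878417969, 177.77037048339844), (92.53123474121094, 81.80780792236328), 1.123302698135376)
[[ 551.72  126.93  120.  ]
 [ 772.69  131.72  120.  ]
 [ 773.7  -116.75  120.  ]
 [ 552.66 -113.92  120.  ]] [[660.94   7.   120.  ]]
```

```bash
python3 - <<'E'
from fit import *
s=cv2.imread("pics/scene0.png");t=cv2.imread("pics/top0.png")
g=cv2.GaussianBlur(cv2.cvtColor(s,6),(0,0),.7)
print(g[255:290:3,395:425:3])
M=(492.3,281.9,-.078)
B=box(M,200,100,0,40);print("mould scene\n",proj("scene",B)) 
print("clicked (427.5,206.5);(458.5,225.1);(420.9,285.9);(388.9,264.5)")
for i in range(-2,3):
    p=np.array([M[0]+38*i*np.cos(M[2]),M[1]+38*i*np.sin(M[2]),68]);print(i,p,proj("scene",p),proj("top",p))
# trims
ts=[(316.5,175.5),(323,164.5),(334.5,182.5),(339.5,172.5)]
# top comps: left two have larger y
tt=np.array([(347.2,255.4),(348.5,269.8),(326.8,255.9),(328.4,270.5)])
print(tri(ts,tt))
# pan: corners by scene (rim) and top
pt=np.array([(273.2,158.8),(364.3,158.9)])
ga=cv2.cvtColor(t,6).astype(int)
print("rows",ga[150:225,300],"cols",ga[190,265:372])
E
```

```text
[[ 74  66  66  88 117  98 100 117 115 129]
 [ 69  66  76 120 131 129 114 116 113 130]
 [ 68  69 101 131 129 121 119 117  99  95]
 [ 67  68  80 113 128 111 113 122 127 114]
 [ 68  67  67  71  94 118 122 130 130 116]
 [ 85  71  66  66  67  77 110 129 128  90]
 [ 98  92  76  65  66  66  70  91 103  70]
 [ 98  98  95  84  69  65  66  65  69  66]
 [ 97  97  97  97  92  74  64  63  64  66]
 [ 97  97  96  97  98  95  84  67  62  64]
 [ 97  97  98  97  97  97  97  92  75  76]
 [100  96  97  98  98  98  98  97  95  97]]
mould scene
 [[423.09 212.64]
 [387.77 265.13]
 [420.65 286.67]
 [454.06 231.12]
 [426.76 205.64]
 [390.56 259.41]
 [424.75 281.6 ]
 [458.85 224.56]]
clicked (427.5,206.5);(458.5,225.1);(420.9,285.9);(388.9,264.5)
-2 [416.53 287.82  68.  ] [[441.84 216.21]] [[212.12 268.59]]
-1 [454.42 284.86  68.  ] [[435.45 226.36]] [[214.07 254.43]]
0 [492.3 281.9  68. ] [[428.79 236.88]] [[216.01 240.41]]
1 [530.18 278.94  68.  ] [[421.88 247.76]] [[217.93 226.52]]
2 [568.07 275.98  68.  ] [[414.69 259.02]] [[219.84 212.77]]
[[461.65 -78.03  29.71   1.78]
 [421.74 -81.02  36.83   0.4 ]
 [458.35 -19.9   35.31   0.5 ]
 [418.52 -25.62  33.75   0.42]]
rows [137 131 118 106 100  98 100 104 121 138 128 146 155 157 156 155 156 156
 156 159 157 156 155 156 157 157 157 158 160 160 159 159 159 158 160 160
 157 156 159 157 158 160 159 160 160 160 159 159 160 161 159 158 158 162
 160 160 162 161 161 160 161 162 161 160 161 160 162 155 133 104 101 103
 104 104 103] cols [102 102 102 102 102 102 102 111 131 144 149 155 157 158 158 158 157 157
 158 157 157 157 158 158 157 157 157 157 157 157 158 157 157 158 158 158
 159 157 158 158 158 158 159 160 160 159 159 158 159 158 159 160 159 160
 160 161 162 161 161 162 161 161 161 161 162 163 161 162 161 162 162 162
 161 162 163 162 162 161 162 162 161 161 162 161 161 161 161 162 161 161
 161 161 161 161 159 160 158 151 145 136 116 106 103 102 103 103 103]
```

```bash
python3 - <<'E'
from fit import *
s=cv2.imread("pics/scene0.png");t=cv2.imread("pics/top0.png")
m={"scene":darkmask(s,(380,198,90,95),82),"top":darkmask(t,(190,195,60,92),66)}
print({k:v.sum() for k,v in m.items()})
for mm in (m,{"scene":m["scene"]},{"top":m["top"]}):
    r=fitsil(mm,200,100,0,40,[492.3,282,-.078]);print("mould",r[0],r[0][2],r[1])
print("pan",tri([(288.5,175.5),(252.5,219.5),(366.5,215.5)],[(364.8,218.0),(365,157.7),(272.7,218)]))
ga=cv2.cvtColor(t,6).astype(float)
def edge(p,th):
    i=np.where((p[:-1]-th)*(p[1:]-th)<=0)[0];return i+(th-p[i])/(p[i+1]-p[i])
for c in(285,300,340,355): print(c,155+edge(ga[155:225,c],125))
for r in(165,190,210): print(r,265+edge(ga[r,265:372],125))
E
```

```text
{'scene': np.float32(1457.9375), 'top': np.float32(2746.6875)}
mould [491.97 282.67  -0.08] -0.07666890494700417 1516.625
mould [491.6  282.97  -0.08] -0.08043413376006436 1440.75
mould [493.03 281.64  -0.08] -0.07732487802872418 68.8125
pan [[ 555.79 -112.9   117.15    6.11]
 [ 715.82 -111.16  123.05    7.41]
 [ 551.51  123.77  119.29    1.5 ]]
285 [158.62 218.05]
300 [158.24 218.28]
340 [159.71 218.85]
355 [159.35 219.23]
165 [273.48 364.71]
190 [272.7  364.55]
210 [272.27 364.18]
```

```bash
python3 -m creep '{"offset":[[0.0175,0.05,0],[0.0175,0.05,0],[0.0175,0.05,0],[0.0175,0.05,0],[0.0175,0.05,0],[0.0175,0.05,0],[0.0175,0.05,0],[0.0175,0.05,0],[0.0175,0.05,0],[0.0175,0.05,0],[0.0175,0.05,0],[0.0175,0.05,0]],"dr":[[0,0,-1.6],[0,0,-1.6],[0,0,-1.6],[0,0,-1.6],[0,0,-1.6],[0,0,-1.6],[0,0,-1.6],[0,0,-1.6],[0,0,-1.6],[0,0,-1.6],[0,0,-1.6],[0,0,-1.3]],"jaw":[0.05,0.05,0.05,0.05,0.05,0.05,0.05,0.05,0.05,0.05,0.05,0.05]}' 40
```

```text
clock: 1.6
position: [342.0, 93.8, 256.4]
tcp_rot: [[0.997, -0.076, 0.001], [-0.076, -0.997, -0.0], [0.001, 0.0, -1.0]]
wrist_force: [0.4, -0.4, -0.4]
opening: 49.8
grasp_force: 0.0
```

```bash
python3 -m creep '{"offset":[[0.0186,0.0486,0],[0.0186,0.0486,0],[0.0187,0.0486,0],[0.0187,0.0484,0],[0,0,-0.05],[0,0,-0.05],[0,0,-0.05],[0,0,-0.0164],[0,0,0],[0,0,0]],"dr":[[0,0,0],[0,0,0],[0,0,0],[0,0,0],[0,0,0],[0,0,0],[0,0,0],[0,0,0],[0,0,0],[0,0,0]],"jaw":[0.05,0.05,0.05,0.05,0.05,0.05,0.05,0.05,0.05,0.05]}'
python3 - <<'E'
from h import *
s=env.get_image("scene");t=env.get_image("top")
cv2.imwrite("pics/g1.png",np.hstack([crop(s,385,170,80,100,5),crop(t,180,200,70,100,5)]))
print(proj("scene",[416.5,288,60]),proj("top",[416.5,288,60]))
E
```

```text
clock: 2.85
position: [416.8, 286.2, 90.8]
tcp_rot: [[0.997, -0.076, 0.001], [-0.076, -0.997, 0.001], [0.001, -0.001, -1.0]]
wrist_force: [0.1, -0.2, 0.4]
opening: 50.1
grasp_force: 0.0
[[441.02 217.66]] [[212.83 268.57]]
```

View pics/g1.png

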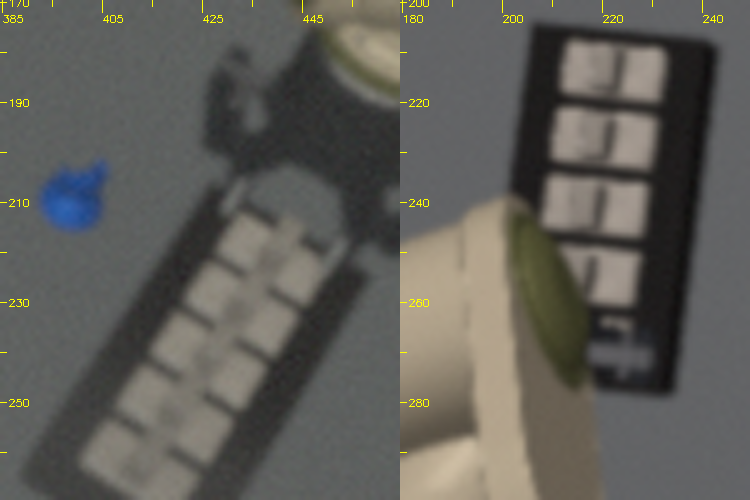

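Fingers at scene (431,208) and (450,219) straddle the end lug around (441,214), so the grasp is aligned.

```bash
python3 -m creep '{"offset":[[0,0.002,-0.0165],[0,0,0],[0,0,0],[0,0,0],[0,0,0],[0,0,0],[0,0,0.04],[0,0,0.04],[0,0,0.04],[0,0,0.045],[0,0,0]],"dr":[[0,0,0],[0,0,0],[0,0,0],[0,0,0],[0,0,0],[0,0,0],[0,0,0],[0,0,0],[0,0,0],[0,0,0],[0,0,0]],"jaw":[0.05,0.05,0.005,0.005,0.005,0.005,0.005,0.005,0.005,0.005,0.005]}' 40
python3 - <<'E'
from h import *
o=[env.get_obs()["wrist_force"]];print(o)
E
```

```text
clock: 4.32
position: [417.2, 288.1, 241.0]
tcp_rot: [[0.997, -0.076, 0.005], [-0.076, -0.997, 0.001], [0.005, -0.002, -1.0]]
wrist_force: [0.4, -0.4, -2.0]
opening: 13.2
grasp_force: 42.0
[array([ 0.43, -0.44, -1.97])]
```

```bash
python3 -m creep '{"offset":[[0.0347,-0.042,0],[0.0347,-0.042,0],[0.0347,-0.042,0],[0.0347,-0.042,0],[0.0347,-0.042,0],[0,0,0],[0,0,-0.04],[0,0,-0.02],[0,0,-0.01],[0,0,-0.01],[0,0,0],[0,0,0]],"dr":[[0,0,0],[0,0,0],[0,0,0],[0,0,0],[0,0,0],[0,0,0],[0,0,0],[0,0,0],[0,0,0],[0,0,0],[0,0,0],[0,0,0]],"jaw":[0.005,0.005,0.005,0.005,0.005,0.005,0.005,0.005,0.005,0.005,0.005,0.005]}'
```

```text
clock: 5.82
position: [590.1, 78.1, 159.1]
tcp_rot: [[0.997, -0.076, 0.001], [-0.076, -0.997, -0.0], [0.001, -0.0, -1.0]]
wrist_force: [-0.5, 0.5, -0.2]
opening: 12.9
grasp_force: 42.1
```

```bash
python3 - <<'E'
from h import *
s=env.get_image("scene");t=env.get_image("top")
cv2.imwrite("pics/g2.png",np.hstack([crop(s,240,160,110,140,4),crop(t,265,130,75,140,4)]))
E
```

```text
(no output)
```

View pics/g2.png

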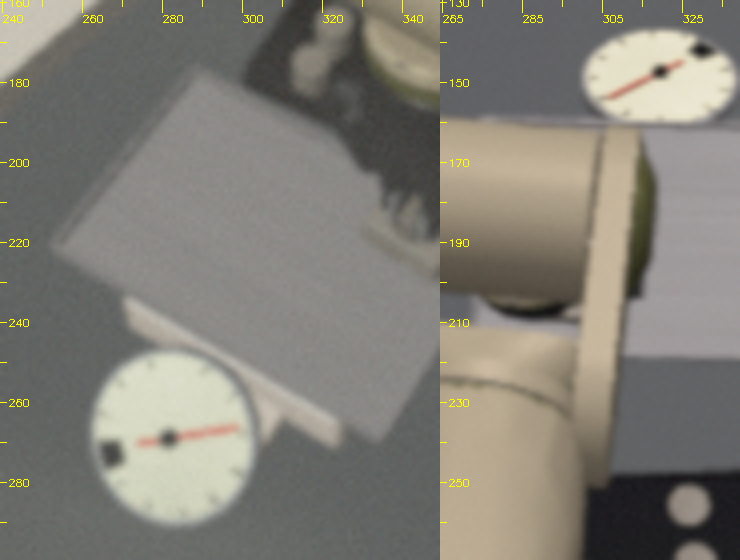

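The needle sits at roughly 1 rad with the first casting on the pan (scene dial centre (281,269), tip (298,266)), and the casting stands near scene (340,217).

```bash
python3 -m creep '{"offset":[[0,0,0],[0,0,0],[0,0,0.05],[0,0,0.04],[-0.0271,0.0414,0],[-0.0271,0.0414,0],[-0.0271,0.0414,0],[-0.0271,0.0414,0],[-0.0271,0.0414,0],[0,0,-0.05],[0,0,-0.045],[0,0,0]],"dr":[[0,0,0],[0,0,0],[0,0,0],[0,0,0],[0,0,0],[0,0,0],[0,0,0],[0,0,0],[0,0,0],[0,0,0],[0,0,0],[0,0,0]],"jaw":[0.04,0.04,0.04,0.04,0.04,0.05,0.05,0.05,0.05,0.05,0.05,0.05]}'
cat > dial.py <<'E'
from h import *
def dial(im,dbg=False):
    x0,y0,w,h=255,238,60,60;k=6
    c=cv2.resize(im[y0:y0+h,x0:x0+w],None,fx=k,fy=k,interpolation=cv2.INTER_CUBIC).astype(int)
    b,g,r=c[...,0],c[...,1],c[...,2]
    face=((c.min(2)>165)).astype(np.uint8)
    cc=max(cv2.findContours(face,0,2)[0],key=cv2.contourArea);cc=cv2.convexHull(cc)
    (cx,cy),(d1,d2),th=cv2.fitEllipse(cc)
    a=np.deg2rad(th);R=np.array([[np.cos(a),np.sin(a)],[-np.sin(a),np.cos(a)]])
    A=R.T@np.diag([2/d1,2/d2])@R
    def dirs(m):
        ys,xs=np.nonzero(m);return (np.c_[xs-cx,ys-cy]@A.T)
    q=dirs((r-b>45)&(r-g>40));q=q[np.hypot(*q.T)<.95];
    ax=np.linalg.svd(q-q.mean(0)*0)[2][0];rr=q@ax
    if abs(rr.min())>rr.max(): ax=-ax
    d=dirs(c.max(2)<75);rad=np.hypot(*d.T);s=d[(rad>.5)&(rad<.97)]
    sec=np.arctan2(*s.mean(0)[::-1]) if len(s) else np.nan
    return np.arctan2(ax[1],ax[0]),sec,(cx,cy,d1,d2),len(q),len(s)
if __name__=="__main__":
    r0=dial(cv2.imread("pics/scene0.png"));print(r0)
    import sys
    im=env.get_image("scene");cv2.imwrite("pics/last.png",im)
    r=dial(im);print(r);print("sector",(r0[1]-r0[0])%(2*np.pi),"needle from zero",(r[0]-r0[0])%(2*np.pi),"from sector",3.93+(r[0]-r[1]+np.pi)%(2*np.pi)-np.pi)
E
python3 dial.py
```

```text
clock: 7.42
position: [453.1, 284.6, 151.3]
tcp_rot: [[0.997, -0.076, -0.005], [-0.076, -0.997, -0.002], [-0.005, 0.002, -1.0]]
wrist_force: [-0.2, 0.4, 1.5]
opening: 50.3
grasp_force: 0.0
(np.float64(-1.1244010225835706), np.float64(2.869076002514952), (169.56382751464844, 186.71218872070312, 235.53280639648438, 256.7328186035156), 758, 54)
(np.float64(-0.13606496577791058), np.float64(2.8592141221489062), (169.4103546142578, 186.6630096435547, 234.25265502929688, 256.8132629394531), 527, 86)
sector 3.9934770250985228 needle from zero 0.98833605680566 from sector 0.9347209120731836
```

```bash
python3 -m creep '{"offset":[[0,0,-0.05],[0,0,-0.029],[0,0,0]],"dr":[[0,0,0],[0,0,0],[0,0,0]],"jaw":[0.05,0.05,0.05]}' 40; python3 dial.py
```

```text
clock: 7.85
position: [454.8, 285.0, 75.0]
tcp_rot: [[0.997, -0.076, -0.0], [-0.076, -0.997, -0.0], [-0.0, 0.0, -1.0]]
wrist_force: [0.0, 0.3, 0.8]
opening: 50.0
grasp_force: 0.0
(np.float64(-1.1244010225835706), np.float64(2.869076002514952), (169.56382751464844, 186.71218872070312, 235.53280639648438, 256.7328186035156), 758, 54)
(np.float64(-0.13525555623506783), np.float64(2.8710658187253966), (169.4485626220703, 186.7040252685547, 233.342529296875, 255.60069274902344), 552, 90)
sector 3.9934770250985228 needle from zero 0.9891454663485028 from sector 0.9236786250395355
```

```bash
python3 -m creep '{"offset":[[0,0,0],[0,0,0],[0,0,0],[0,0,0.042],[0,0,0.042],[0,0,0.042],[0,0,0.042],[0.036,-0.0414,0],[0.036,-0.0414,0],[0.036,-0.0414,0],[0.036,-0.0414,0],[0.0362,-0.0414,0]],"dr":[[0,0,0],[0,0,0],[0,0,0],[0,0,0],[0,0,0],[0,0,0],[0,0,0],[0,0,0],[0,0,0],[0,0,0],[0,0,0],[0,0,0]],"jaw":[0.005,0.005,0.005,0.005,0.005,0.005,0.005,0.005,0.005,0.005,0.005,0.005]}' 40
python3 -m creep '{"offset":[[0,0,0],[0,0,-0.05],[0,0,-0.022],[0,0,-0.01],[0,0,-0.01],[0,0,0]],"dr":[[0,0,0],[0,0,0],[0,0,0],[0,0,0],[0,0,0],[0,0,0]],"jaw":[0.005,0.005,0.005,0.005,0.005,0.005]}'
```

```text
clock: 9.4
position: [635.4, 76.5, 242.6]
tcp_rot: [[0.997, -0.076, -0.0], [-0.076, -0.997, -0.0], [-0.0, 0.0, -1.0]]
wrist_force: [0.7, 0.8, -1.8]
opening: 12.8
grasp_force: 40.6
clock: 10.15
position: [634.6, 78.3, 150.7]
tcp_rot: [[0.997, -0.076, 0.0], [-0.076, -0.997, 0.0], [0.0, -0.0, -1.0]]
wrist_force: [-0.0, -0.3, -0.2]
opening: 13.1
grasp_force: 40.8
```

```bash
python3 -m creep '{"offset":[[0,0,0],[0,0,0],[0,0,0.046],[0,0,0.046],[-0.0284,0.0408,0],[-0.0284,0.0408,0],[-0.0284,0.0408,0],[-0.0284,0.0408,0],[-0.0284,0.0408,0],[0,0,-0.055],[0,0,-0.05],[0,0,0]],"dr":[[0,0,0],[0,0,0],[0,0,0],[0,0,0],[0,0,0],[0,0,0],[0,0,0],[0,0,0],[0,0,0],[0,0,0],[0,0,0],[0,0,0]],"jaw":[0.04,0.04,0.04,0.04,0.04,0.05,0.05,0.05,0.05,0.05,0.05,0.05]}'
python3 -m creep '{"offset":[[0,0,-0.05],[0,0,-0.013],[0,0,0]],"dr":[[0,0,0],[0,0,0],[0,0,0]],"jaw":[0.05,0.05,0.05]}' 40; python3 dial.py
```

```text
clock: 11.65
position: [491.2, 281.6, 135.1]
tcp_rot: [[0.997, -0.076, -0.006], [-0.076, -0.997, -0.002], [-0.006, 0.002, -1.0]]
wrist_force: [0.1, -0.7, 1.0]
opening: 50.1
grasp_force: 0.0
clock: 12.02
position: [493.4, 282.2, 75.9]
tcp_rot: [[0.997, -0.076, 0.001], [-0.076, -0.997, 0.0], [0.001, -0.001, -1.0]]
wrist_force: [0.3, 0.2, 0.6]
opening: 50.0
grasp_force: 0.0
(np.float64(-1.1244010225835706), np.float64(2.869076002514952), (169.56382751464844, 186.71218872070312, 235.53280639648438, 256.7328186035156), 758, 54)
(np.float64(0.9390674470218897), np.float64(2.852290681637208), (169.44082641601562, 186.5365753173828, 233.58856201171875, 254.42938232421875), 367, 94)
sector 3.9934770250985228 needle from zero 2.06346846960546 from sector 2.016776765384682
```

```bash
python3 -m creep '{"offset":[[0,0,0],[0,0,0],[0,0,0],[0,0,0.042],[0,0,0.042],[0,0,0.042],[0,0,0.042],[0.0374,-0.0408,0],[0.0374,-0.0408,0],[0.0374,-0.0408,0],[0.0374,-0.0408,0],[0.0374,-0.0408,0]],"dr":[[0,0,0],[0,0,0],[0,0,0],[0,0,0],[0,0,0],[0,0,0],[0,0,0],[0,0,0],[0,0,0],[0,0,0],[0,0,0],[0,0,0]],"jaw":[0.005,0.005,0.005,0.005,0.005,0.005,0.005,0.005,0.005,0.005,0.005,0.005]}' 40
python3 -m creep '{"offset":[[0,0,0],[0,0,-0.055],[0,0,-0.029],[0,0,-0.01],[0,0,-0.01],[0,0,0]],"dr":[[0,0,0],[0,0,0],[0,0,0],[0,0,0],[0,0,0],[0,0,0]],"jaw":[0.005,0.005,0.005,0.005,0.005,0.005]}'
```

```text
clock: 13.58
position: [680.4, 76.4, 242.2]
tcp_rot: [[0.997, -0.076, -0.001], [-0.076, -0.997, -0.0], [-0.001, 0.0, -1.0]]
wrist_force: [1.7, 0.3, -1.5]
opening: 12.9
grasp_force: 41.1
clock: 14.32
position: [679.7, 78.2, 139.0]
tcp_rot: [[0.997, -0.076, 0.001], [-0.076, -0.997, 0.0], [0.001, -0.0, -1.0]]
wrist_force: [-1.2, 0.4, 0.2]
opening: 13.0
grasp_force: 41.3
```

```bash
python3 -m creep '{"offset":[[0,0,0],[0,0,0],[0,0,0.052],[0,0,0.052],[-0.03,0.0402,0],[-0.03,0.0402,0],[-0.03,0.0402,0],[-0.03,0.0402,0],[-0.03,0.0402,0],[0,0,-0.055],[0,0,-0.05],[0,0,0]],"dr":[[0,0,0],[0,0,0],[0,0,0],[0,0,0],[0,0,0],[0,0,0],[0,0,0],[0,0,0],[0,0,0],[0,0,0],[0,0,0],[0,0,0]],"jaw":[0.04,0.04,0.04,0.04,0.04,0.05,0.05,0.05,0.05,0.05,0.05,0.05]}'
python3 dial.py
```

```text
clock: 15.82
position: [528.2, 278.6, 135.0]
tcp_rot: [[0.997, -0.076, -0.006], [-0.076, -0.997, -0.002], [-0.006, 0.002, -1.0]]
wrist_force: [0.0, 0.2, 0.6]
opening: 50.0
grasp_force: 0.0
(np.float64(-1.1244010225835706), np.float64(2.869076002514952), (169.56382751464844, 186.71218872070312, 235.53280639648438, 256.7328186035156), 758, 54)
(np.float64(1.8745913185035776), np.float64(2.875122345059523), (169.3339385986328, 186.5578155517578, 233.3054656982422, 255.22703552246094), 183, 102)
sector 3.9934770250985228 needle from zero 2.998992341087148 from sector 2.929468973444054
```

```bash
python3 -m creep '{"offset":[[0,0,-0.05],[0,0,-0.012],[0,0,0],[0,0,0],[0,0,0],[0,0,0],[0,0,0.042],[0,0,0.042],[0,0,0.042],[0,0,0.042],[0,0,0]],"dr":[[0,0,0],[0,0,0],[0,0,0],[0,0,0],[0,0,0],[0,0,0],[0,0,0],[0,0,0],[0,0,0],[0,0,0],[0,0,0]],"jaw":[0.05,0.05,0.05,0.005,0.005,0.005,0.005,0.005,0.005,0.005,0.005]}' 40
python3 -m creep '{"offset":[[0.021,-0.0554,0],[0.021,-0.0554,0],[0.021,-0.0554,0],[0.021,-0.0554,0],[0.021,-0.0554,0],[0,0,0],[0,0,-0.055],[0,0,-0.039],[0,0,-0.01],[0,0,-0.009],[0,0,0]],"dr":[[0,0,0],[0,0,0],[0,0,0],[0,0,0],[0,0,0],[0,0,0],[0,0,0],[0,0,0],[0,0,0],[0,0,0],[0,0,0]],"jaw":[0.005,0.005,0.005,0.005,0.005,0.005,0.005,0.005,0.005,0.005,0.005]}' 40; python3 dial.py
```

```text
clock: 17.25
position: [530.4, 279.2, 246.8]
tcp_rot: [[0.997, -0.076, 0.006], [-0.076, -0.997, 0.002], [0.006, -0.002, -1.0]]
wrist_force: [-0.4, 0.4, -1.6]
opening: 12.7
grasp_force: 41.5
clock: 18.62
position: [634.9, 2.2, 131.1]
tcp_rot: [[0.997, -0.076, 0.001], [-0.076, -0.997, -0.0], [0.001, -0.0, -1.0]]
wrist_force: [-0.7, -0.3, -0.2]
opening: 13.2
grasp_force: 41.6
(np.float64(-1.1244010225835706), np.float64(2.869076002514952), (169.56382751464844, 186.71218872070312, 235.53280639648438, 256.7328186035156), 758, 54)
(np.float64(2.9182383033092156), nan, (169.48060607910156, 186.61778259277344, 235.2008819580078, 257.0763854980469), 907, 0)
sector 3.9934770250985228 needle from zero 4.042639325892786 from sector nan
```

```bash
python3 -m creep '{"offset":[[0,0,0],[0,0,0],[0,0,0.05],[0,0,0.05],[-0.03,-0.05,0.03],[-0.03,-0.05,0],[-0.03,-0.05,0],[-0.03,-0.05,0],[0,-0.05,0],[0,0,0],[0,0,0],[0,0,0]],"dr":[[0,0,0],[0,0,0],[0,0,0],[0,0,0],[0,0,0],[0,0,0],[0,0,0],[0,0,0],[0,0,0],[0,0,0],[0,0,0],[0,0,0]],"jaw":[0.04,0.04,0.04,0.04,0.04,0.05,0.05,0.05,0.05,0.05,0.05,0.05]}'
python3 dial.py; python3 - <<'E'
from h import *
s=cv2.imread("pics/last.png");t=env.get_image("top");cv2.imwrite("pics/top2.png",t)
cv2.imwrite("pics/g3.png",np.hstack([crop(s,245,170,110,130,4),crop(t,260,130,90,130,4)]))
E
```

```text
clock: 20.18
position: [516.3, -244.6, 259.2]
tcp_rot: [[0.997, -0.075, 0.0], [-0.075, -0.997, -0.0], [0.0, 0.0, -1.0]]
wrist_force: [0.3, 0.3, 0.1]
opening: 50.3
grasp_force: 0.0
(np.float64(-1.1244010225835706), np.float64(2.869076002514952), (169.56382751464844, 186.71218872070312, 235.53280639648438, 256.7328186035156), 758, 54)
(np.float64(2.7982988954809724), nan, (169.512451171875, 186.7860107421875, 236.77903747558594, 258.8020935058594), 707, 0)
sector 3.9934770250985228 needle from zero 3.922699918064543 from sector nan
```

View pics/g3.png

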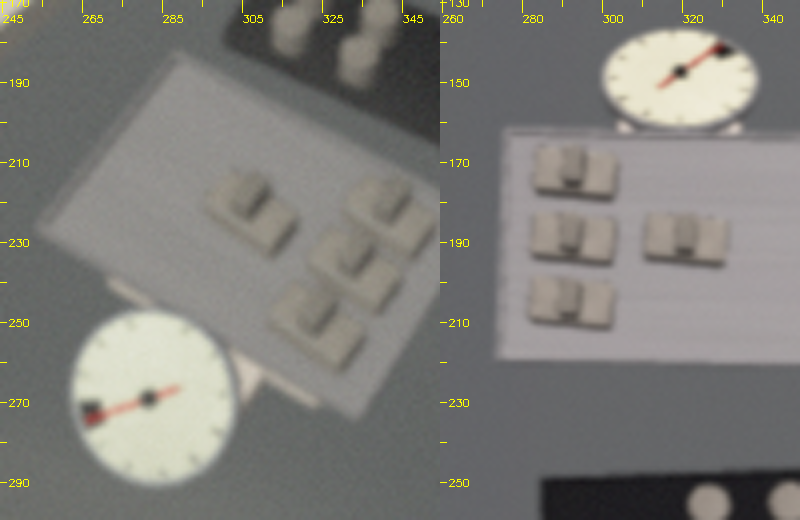

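The needle rests inside the black sector (scene tip (265,274), about 3.86), and four castings stand cleanly in the pan. Now I'll check the cover again from a clear position.

```bash
python3 -m creep '{"offset":[[-0.02,0.05,0],[-0.02,0.05,0],[-0.02,0.05,0],[-0.02,0.05,0],[-0.02,0.05,0],[0,0,0]],"dr":[[0,0,0],[0,0,0],[0,0,0],[0,0,0],[0,0,0],[0,0,0]],"jaw":[0.05,0.05,0.05,0.05,0.05,0.05]}'
cat > cov.py <<'E'
from h import *
import sys
t=env.get_image("top");s=env.get_image("scene")
cv2.imwrite("pics/top3.png",t);cv2.imwrite("pics/scene3.png",s)
def quad(im,b,th):
    x,y,w,h=b;G=cv2.resize(cv2.cvtColor(im,6)[y:y+h,x:x+w],None,fx=4,fy=4,interpolation=cv2.INTER_CUBIC)
    c=max(cv2.findContours((G>th).astype(np.uint8),0,2)[0],key=cv2.contourArea)
    r=cv2.minAreaRect(c);return r,cv2.contourArea(c)/16,(cv2.boxPoints(r)+.5)/4-.5+[x,y],c
def face(im,b,th,z):
    r,ar,q,c=quad(im,b,th)
    w=at("top",(c[:,0]+.5)/4-.5+[b[0],b[1]],z)[:,:2].astype(np.float32)
    return ar,cv2.minAreaRect(w),cv2.boxPoints(cv2.minAreaRect(w))
b=tuple(map(int,sys.argv[1].split(",")))
for n,im in(("before",cv2.imread("pics/top0.png")),("now",t)): print(n,face(im,b,170,40))
cv2.imwrite("pics/c3.png",np.hstack([crop(s,205,115,85,95,4),crop(t,385,190,85,95,4)]))
E
python3 cov.py 390,190,70,100
```

```text
clock: 21.02
position: [414.9, 7.1, 259.5]
tcp_rot: [[0.997, -0.071, 0.001], [-0.071, -0.997, 0.0], [0.001, -0.0, -1.0]]
wrist_force: [-1.2, 0.1, -0.2]
opening: 49.7
grasp_force: 0.0
before (2531.4375, ((507.0578308105469, -291.0935974121094), (100.95112609863281, 200.603515625), 81.01668548583984), array([[ 400.1 , -325.29],
       [ 598.25, -356.61],
       [ 614.01, -256.9 ],
       [ 415.87, -225.58]], dtype=float32))
now (2519.3125, ((507.10992431640625, -291.09173583984375), (100.7577896118164, 200.0974884033203), 81.00469207763672), array([[ 400.41, -325.21],
       [ 598.05, -356.49],
       [ 613.81, -256.98],
       [ 416.17, -225.69]], dtype=float32))
```

View pics/c3.png

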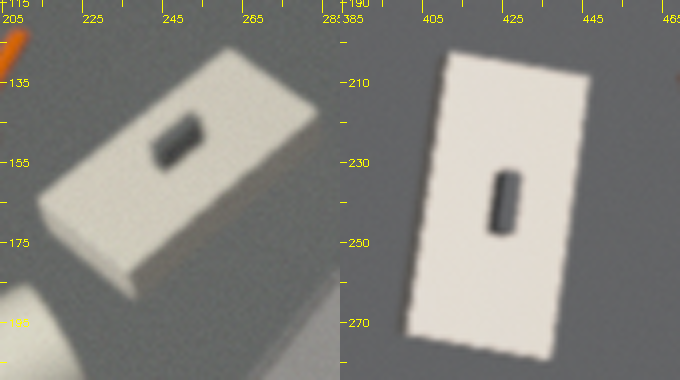

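The cover has not moved: it is at (507.1,-291.1), yaw -0.157, with the grip at top (424,240).

```bash
python3 -m creep '{"offset":[[0.0154,-0.0496,0],[0.0154,-0.0496,0],[0.0154,-0.0496,0],[0.0154,-0.0496,0],[0.0154,-0.0496,0],[0.0154,-0.0496,0],[0,0,-0.05],[0,0,-0.05],[0,0,-0.05],[0,0,-0.019],[0,0,0],[0,0,0]],"dr":[[0,0,-1.2],[0,0,-1.2],[0,0,-1.2],[0,0,-1.0],[0,0,0],[0,0,0],[0,0,0],[0,0,0],[0,0,0],[0,0,0],[0,0,0],[0,0,0]],"jaw":[0.05,0.05,0.05,0.05,0.05,0.05,0.05,0.05,0.05,0.05,0.05,0.05]}'
python3 - <<'E'
from h import *
o=env.get_obs();r=o["tcp_rot"];print(o["position"],np.degrees(np.arctan2(r[1,0],r[0,0])))
E
```

```text
clock: 22.62
position: [508.8, -294.2, 91.0]
tcp_rot: [[0.988, -0.156, 0.001], [-0.156, -0.988, -0.001], [0.002, 0.001, -1.0]]
wrist_force: [0.6, -0.3, 1.7]
opening: 50.2
grasp_force: 0.0
[ 508.75 -294.22   90.99] -8.993599832662884
```

```bash
python3 -m creep '{"offset":[[-0.0016,0.003,0],[0,0,-0.0185],[0,0,0],[0,0,0],[0,0,0],[0,0,0],[0,0,0],[0,0,0]],"dr":[[0,0,0],[0,0,0],[0,0,0],[0,0,0],[0,0,0],[0,0,0],[0,0,0],[0,0,0]],"jaw":[0.05,0.05,0.05,0.005,0.005,0.005,0.005,0.005]}' 60
python3 - <<'E'
from h import *
o=env.get_obs();r=o["tcp_rot"];print(o["position"],np.degrees(np.arctan2(r[1,0],r[0,0])))
E
python3 -m creep '{"offset":[[0,0,0.03],[0,0,0.05],[0,0,0.05],[0,0,0.05],[0,0,0]],"dr":[[0,0,0],[0,0,0],[0,0,0],[0,0,0],[0,0,0]],"jaw":[0.005,0.005,0.005,0.005,0.005]}' 60
python3 dial.py|tail -1
```

```text
clock: 23.62
position: [507.2, -290.6, 72.5]
tcp_rot: [[0.988, -0.156, 0.001], [-0.156, -0.988, -0.001], [0.001, 0.001, -1.0]]
wrist_force: [-1.0, 1.0, 6.2]
opening: 12.6
grasp_force: 60.6
[ 507.18 -290.56   72.5 ] -8.957205702383826
clock: 24.25
position: [507.6, -290.9, 255.3]
tcp_rot: [[0.988, -0.156, 0.005], [-0.156, -0.988, -0.005], [0.006, 0.004, -1.0]]
wrist_force: [0.5, 0.6, -3.3]
opening: 12.2
grasp_force: 59.7
sector 3.9934770250985228 needle from zero 3.9209123010966405 from sector nan
```

```bash
python3 -m creep '{"offset":[[-0.0014,0.052,0],[-0.0014,0.052,0],[-0.0014,0.052,0],[-0.0014,0.052,0],[-0.0014,0.052,0],[-0.0014,0.052,0],[-0.0014,0.052,0],[-0.0014,0.052,0],[-0.0014,0.052,0],[-0.001,0.052,0],[-0.001,0.053,0],[0,0,0]],"dr":[[0,0,0.5],[0,0,0.5],[0,0,0.5],[0,0,0.5],[0,0,0.5],[0,0,0.5],[0,0,0.5],[0,0,0.5],[0,0,0.5],[0,0,0],[0,0,0],[0,0,0]],"jaw":[0.005,0.005,0.005,0.005,0.005,0.005,0.005,0.005,0.005,0.005,0.005,0.005]}' 60
python3 -m creep '{"offset":[[0,0,-0.05],[0,0,-0.05],[0,0,-0.02],[0,0,0],[0,0,0]],"dr":[[0,0,0],[0,0,0],[0,0,0],[0,0,0],[0,0,0]],"jaw":[0.005,0.005,0.005,0.005,0.005]}' 60
python3 - <<'E'
from h import *
o=env.get_obs();r=o["tcp_rot"];print(o["position"],np.degrees(np.arctan2(r[1,0],r[0,0])))
s=env.get_image("scene");t=env.get_image("top")
cv2.imwrite("pics/m1.png",np.hstack([crop(s,375,185,100,110,4),crop(t,180,185,90,110,4)]))
E
```

```text
clock: 25.8
position: [490.8, 285.4, 249.1]
tcp_rot: [[0.997, -0.074, -0.004], [-0.074, -0.997, -0.001], [-0.004, 0.001, -1.0]]
wrist_force: [0.1, -0.6, -2.0]
opening: 12.7
grasp_force: 59.8
clock: 26.42
position: [492.6, 282.4, 132.1]
tcp_rot: [[0.997, -0.078, 0.001], [-0.078, -0.997, 0.0], [0.001, -0.0, -1.0]]
wrist_force: [-0.1, -0.1, -2.4]
opening: 13.1
grasp_force: 59.7
[492.6  282.41 132.14] -4.486593028978697
```

View pics/m1.png

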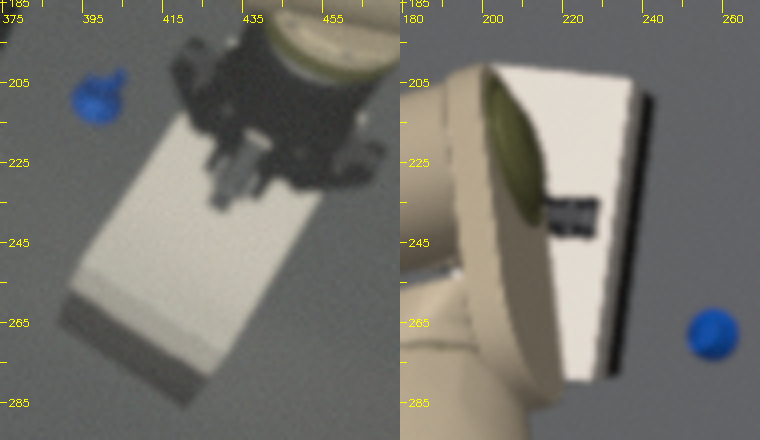

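The cover hovers over the mould, with its top-face corners at top (238,204) and scene (393,256), (428,278), parallel to the mould edges. I'll check these against the projected target.

```bash
python3 - <<'E'
from fit import *
for z in(40,100): 
  b=box((492.5,282.0,-.078),200,100,z,z)[:4]
  print(z,"top",proj("top",b).tolist(),"\nscene",proj("scene",b).tolist())
E
```

```text
40 top [[231.5990230595722, 279.0965815333941], [240.99605931523257, 207.36737901796585], [205.86768557141664, 203.80388367140299], [195.58506367932216, 275.312077025019]] 
scene [[426.7601759250057, 205.71262054851314], [390.565055794093, 259.48759557074044], [424.7536214228809, 281.6827004997776], [458.86289904878765, 224.63495201512774]]
100 top [[226.60771708988364, 279.9156165199796], [236.66384575372223, 204.15235423515503], [199.5881376402483, 200.39610367183644], [188.54451793359675, 275.9088932614881]] 
scene [[432.7173944010749, 194.31257921877003], [395.14636484123037, 250.06811311978478], [431.4976797174034, 273.3092063697734], [466.6654029034245, 213.93634158607304]]
```

```bash
python3 -m creep '{"offset":[[0,0,-0.016],[0,0,0],[0,0,0]],"dr":[[0,0,0],[0,0,0],[0,0,0]],"jaw":[0.005,0.005,0.005]}' 60
cat > edge.py <<'E'
from fit import *
o=env.get_obs();print(o["position"],o["wrist_force"])
t=env.get_image("top");g=cv2.cvtColor(t,6).astype(float);zt=o["position"][2]-72.5+40
import sys
if len(sys.argv)>1: zt=float(sys.argv[1])
b=box((492.5,282.0,-.078),200,100,zt,zt)[:4];q=proj("top",b);print("zt",zt)
for r in(215,225,255,265,272):
    p=g[r,215:265];i=np.where((p[:-1]>150)&(p[1:]<=150))[0][-1];x=215+i+(p[i]-150)/(p[i]-p[i+1])
    # predicted right edge between q0,q1
    f=(r-q[0,1])/(q[1,1]-q[0,1]);xp=q[0,0]+f*(q[1,0]-q[0,0]);print(r,"white edge",round(x,2),"pred",round(xp,2),p[i-2:i+14].astype(int))
for c in(222,230):
    p=g[195:230,c];i=np.where((p[:-1]<=150)&(p[1:]>150))[0][0];y=195+i+(150-p[i])/(p[i+1]-p[i])
    f=(c-q[1,0])/(q[2,0]-q[1,0]);print(c,"top edge",round(y,2),"pred",round(q[1,1]+f*(q[2,1]-q[1,1]),2))
E
python3 edge.py
```

```text
clock: 26.9
position: [492.2, 282.8, 115.4]
tcp_rot: [[0.997, -0.078, -0.0], [-0.078, -0.997, -0.0], [-0.0, 0.0, -1.0]]
wrist_force: [0.6, -0.1, -1.0]
opening: 12.7
grasp_force: 59.8
[492.22 282.76 115.42] [ 0.63 -0.07 -1.02]
zt 82.92053815132815
215 white edge 237.54 pred 236.64 [220 214 181 124  98  79  45  39  71  94  98  99 100 100 100 100]
225 white edge 236.44 pred 235.31 [219 208 172 122  91  68  39  50  78  96 100  99 100  99 100  99]
255 white edge 232.49 pred 231.35 [220 211 176 123  97  74  42  46  76  95  99  99  99  98  99  99]
265 white edge 230.86 pred 230.03 [220 216 192 143 106  88  63  40  57  83  95  98  99  99  99 100]
272 white edge 229.92 pred 229.1 [220 216 194 146 108  89  63  35  53  83  97  98  97 100  99  99]
222 top edge 203.38 pred 203.49
230 top edge 204.22 pred 204.3
```

The cover edge reads about 0.9 px (2 mm) toward -y of target. I'll trim by +2 mm and set it down.

```bash
python3 -m creep '{"offset":[[0,0.002,0],[0,0,-0.002],[0,0,-0.001],[0,0,0],[0,0,0]],"dr":[[0,0,0],[0,0,0],[0,0,0],[0,0,0],[0,0,0]],"jaw":[0.005,0.005,0.005,0.005,0.005]}' 60
python3 edge.py 80
```

```text
clock: 27.58
position: [492.2, 284.8, 112.5]
tcp_rot: [[0.997, -0.078, 0.0], [-0.078, -0.997, 0.0], [0.0, -0.0, -1.0]]
wrist_force: [-1.1, 0.1, -0.9]
opening: 12.9
grasp_force: 60.0
[492.21 284.77 112.53] [-1.13  0.11 -0.94]
zt 80.0
215 white edge 237.02 pred 236.87 [217 196 151 111  88  62  31  38  72  94  99 100  99 100  99  99]
225 white edge 235.62 pred 235.55 [220 216 185 129  97  80  49  29  50  78  95  99  99  99  99  99]
255 white edge 231.66 pred 231.59 [221 218 187 131  99  82  50  29  44  76  94  98 101  99  99  98]
265 white edge 230.56 pred 230.27 [221 215 183 124  97  77  41  29  56  83  97 100  97  99  99  98]
272 white edge 229.66 pred 229.34 [220 218 189 130 100  81  45  29  57  82  96  99  99  99  99  99]
222 top edge 203.55 pred 203.63
230 top edge 204.37 pred 204.44
```

```bash
python3 -m creep '{"offset":[[0,0,-0.001],[0,0,0],[0,0,0]],"dr":[[0,0,0],[0,0,0],[0,0,0]],"jaw":[0.005,0.005,0.005]}' 60
```

```text
clock: 28.0
position: [492.2, 284.8, 112.5]
tcp_rot: [[0.997, -0.078, 0.0], [-0.078, -0.997, 0.0], [0.0, -0.0, -1.0]]
wrist_force: [-4.8, -1.6, 7.9]
opening: 12.9
grasp_force: 61.2
```

Contact confirmed (about +8 N), so I'll release, raise and back off clear of the view.

```bash
python3 -m creep '{"offset":[[0,0,0],[0,0,0],[0,0,0],[0,0,0.03],[0,0,0.05],[0,0,0.05],[-0.02,-0.05,0.02],[-0.02,-0.05,0],[-0.02,-0.05,0],[-0.02,-0.05,0],[0,-0.05,0],[0,0,0]],"dr":[[0,0,0],[0,0,0],[0,0,0],[0,0,0],[0,0,0],[0,0,0],[0,0,0],[0,0,0],[0,0,0],[0,0,0],[0,0,0],[0,0,0]],"jaw":[0.04,0.04,0.05,0.05,0.05,0.05,0.05,0.05,0.05,0.05,0.05,0.05]}' 60
python3 edge.py 80 | tail -7; python3 dial.py | tail -1
python3 - <<'E'
from fit import *
s=env.get_image("scene");t=env.get_image("top")
cv2.imwrite("pics/f1.png",np.hstack([crop(s,375,185,100,110,4),crop(t,180,185,90,110,4)]))
x,y,w,h=190,190,70,100;G=cv2.resize(cv2.cvtColor(t,6)[y:y+h,x:x+w],None,fx=4,fy=4,interpolation=cv2.INTER_CUBIC)
c=max(cv2.findContours((G>170).astype(np.uint8),0,2)[0],key=cv2.contourArea)
print(cv2.minAreaRect(at("top",(c[:,0]+.5)/4-.5+[x,y],80)[:,:2].astype(np.float32)))
E
```

```text
clock: 29.5
position: [412.2, 32.4, 261.7]
tcp_rot: [[0.997, -0.082, 0.001], [-0.082, -0.997, -0.0], [0.001, 0.0, -1.0]]
wrist_force: [-0.7, -0.1, 0.0]
opening: 50.2
grasp_force: 0.0
215 white edge 236.98 pred 236.87 [217 213 192 149 110  87  61  32  36  71  91  97  98  97  97  97]
225 white edge 235.54 pred 235.55 [217 212 180 124  97  78  47  27  48  77  94  97  98  97  97  97]
255 white edge 231.59 pred 231.59 [217 213 183 127  97  81  49  27  45  74  92  98  96  98  97  97]
265 white edge 230.54 pred 230.27 [217 212 180 124  95  77  40  29  55  82  94  97  96  97  97  97]
272 white edge 229.6 pred 229.34 [218 213 185 127  96  79  44  29  53  80  95  98  97  97  97  97]
222 top edge 203.6 pred 203.63
230 top edge 204.29 pred 204.44
sector 3.9934770250985228 needle from zero 3.9198688739483014 from sector nan
((491.82177734375, 282.3272705078125), (100.34996795654297, 199.69252014160156), 85.60050201416016)
```

View pics/f1.png

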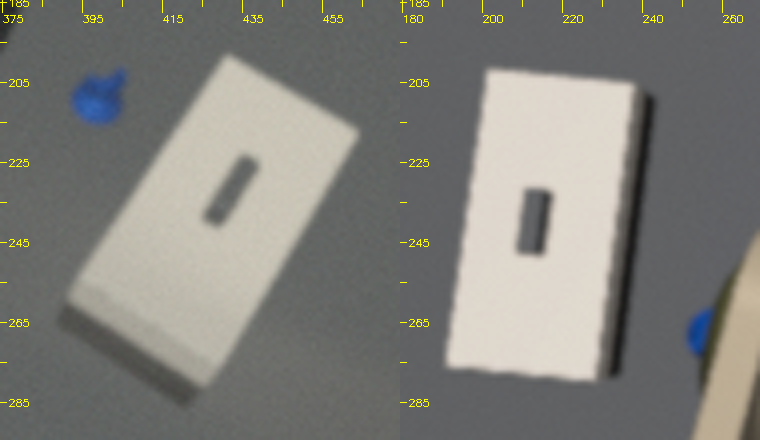

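The cover sits flush on the mould: its centre measures (491.8,282.3) against the mould's (492.6,282), with yaw equal and its top at about 80. The needle is unchanged, so I'm handing in.

```bash
python3 -c "
from rig import env
print(env.hand_in())"
```

```text
the job is handed in; nothing more can be done
None
```

I handed the job in at about 30 s with four castings on the pan and the needle resting at about 3.86 rad (sector 3.72–4.14). The cover measures within about 1 mm of the mould's centre and sits square and flat. The fifth casting is still in the mould and no trims were needed; the hand-in returned no verdict.

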